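Load a clamping strip into a spring nest

ROBOT

A 6-joint arm with a two-finger parallel gripper is mounted at the origin on a cart in front of the work surface, level with it; the furniture and walls round the work are solid. World frame = base frame: x ahead of the robot, y to its left, z up, the work surface at z = 0. Lengths are in mm, angles in degrees, forces in N, time in s.
With the tool pointing down it reaches from about 325 to 925 mm from the base axis. Payload 3.1 kg.
Tool frame: the origin (TCP) lies at the very end of the fingers, on their centre line; the grasp point (between the pads) lies grasp_offset behind it (grasp_offset is the distance from the TCP to the grasp point, in mm); z points along the fingers, y is the line along which they close (so a half turn about z gives the same grasp; the last joint's range is limited). The gripper opens to 85 mm and grips with 20 to 120 N. Pads are 22 mm wide; open, the fingers measure 114 mm over their backs; the gripper's body (76 mm by 85 mm) begins 54 mm behind the grasp point. The pads swing forward as they close: fully open they stand 13 mm farther back than shut.
Start: joints at [-6.429, 12.427, 92.441, -0, 75.132, -6.429], TCP at [625.011, 0.021, 231.3] pointing down, gripper open.
Joint ranges: [-157.48, 157.48], [-44.54, 120.13], [17.64, 146.25], [-64.5, 244.5], [7.68, 150.69], [-147.95, 147.95]. Speed limits (degrees/s): [159.86, 159.86, 180, 180, 180, 180].

INTERFACE

Orientations are given as [roll, pitch, yaw] about the fixed x, y, z axes, in that order (R = Rz(yaw) Ry(pitch) Rx(roll)).
In Python, from station import * gives the robot as it stands. Calls block until the motion is done:
- goto(position, orientation): joint-space move of the TCP to a pose.
- move_l(position, attitude=None, speed=150): straight line of the TCP; attitude=None keeps the orientation; speed is the mean speed in mm/s.
- move_j(angles): joint-space move.
- grip(opening, squeeze=None): finger opening in mm; squeeze is the grip in N (None keeps the last); returns when the fingers have stopped.
- wait(seconds).
- solve_ik(position, orientation): joint angles nearest the present ones, or None.
- get_obs(): the state.
- get_image(name): name is "scene" or "side" or "wrist"; returns the picture (420x560x3 uint8, red, green, blue); there is no depth.
- get_calibration(name): a dict with "fx", "fy", "cx", "cy" (pixels), "R" (3x3) and "t" (3): a world point X has camera coordinates R X + t; the wrist camera has in their place "mount" (4x4, takes a point from camera to tool coordinates, whose origin is the TCP and whose axes are the flange's). Camera axes: x right, y down, z forward; pixel columns grow to the right and rows downward; lengths in mm; the calibration is good to about 2 mm. A picture is of the moment at which its call begins: read the wrist's pose just before it. get_calibration takes no time and is no camera call.
A pose or a line that the arm cannot do raises Unreachable and nothing moves.
- sign_off(): hands the job in; it is judged then, once.
Trained networks look in the newest picture that a camera, given by its name, has taken for a name from the list of things; names that differ only in an ending like _2 or _b are one class to them, and where a whole thing is asked for, a point or a joint stands for the part that bears it (a point fixed in the world has none). Each returns a list of dicts, best first, with "score" (0 to 1); they miss things now and then, are a little off and sometimes report something else, mostly with a low value. They report only what shows in the picture. A call takes as long as a camera call. They do not tell look-alikes from the thing itself.
- spot_in(name, camera): "extent" ([centre column, centre row, width, height] in pixels, round what is visible of it).
- regions_of(name, camera): "region" (420x560 bool, what is visible of it) and "extent" ([centre column, centre row, width, height] in pixels, round what is visible of it).
The state is a dict: "t": time; "joint_pos": joint angles; "qvel": joint speeds; "effort": joint torques, N m; "tcp_pos": TCP position; "ee_rot": TCP orientation; "wrist_force": force on the tool from outside, world axes, zero at the start; "moment": the same for the moment, N m; "grip_width": finger opening in mm; "grip_force": force on a finger pad.
Only numpy, scipy, OpenCV 4.12 (cv2) and the standard library are available. Lean on these libraries where they do the work, as an engineer would, in place of code of your own. Each camera call takes 0.05 s, during which the arm holds its last target. There are 200 camera calls.

TASK

Load the shorter of the two brown clamping strips into the strip nest: bring one end in under the hood and push it back against the spring contact, then press the other end down behind the stop until the catch snaps over it and the strip lies flat and held. Be gentle, never force the strip or the nest, and leave the longer strip, the die and the collar where they are.

Things in the scene. Friction and masses are not known exactly. Their poses are not given: they have to be found in the camera images.
- short_mid (a point): centre (half-way up) of the shorter strip, the one to load: a plain dark-brown bar, 28 (x) x 120 (y) x 11 (z) mm, 0.1 to 0.18 kg, lying flat on the table at the start. Its own y axis is its length, x its width, z up. Its two ends are alike
- strip_short: the same strip; this origin is the centre of its underside
- long_mid (a point): centre of the longer strip, 28 x 145 x 11 mm, otherwise the same; a bystander, and too long for the nest
- strip_long: the longer strip; this origin is the centre of its underside
- nest: strip nest: grey bed 74 (x) x 226 (y) x 8 mm fixed on the table, with an aluminium carriage. Origin: middle of the bed's underside; y runs along the seat from hooded spring head (-y) to snap catch (+y). The carriage with everything on it is clamped anywhere within 10 mm either way along y: its setting is not given and must be felt or seen; all nest points listed here are for its middle setting
- nest_seat (a point): centre of a loaded strip, carriage at middle setting; axes as the nest's; 29.5 mm above the table. The strip's ends lie on rests (tops 24 mm above the table, 35 to 55 mm either side of this point along y, 30 mm wide); between them is free room for fingers beside and 10 mm below the strip. Cheeks beside both ends, 32 mm apart, tops 32 mm above the table, then flared out to 38 mm
- catch (a joint): snap catch between the stop posts, 13 mm wide, top 44 mm above the table. 0 m closed, grows as it is pushed back to +y (at most 0.007; 2 N to start, 0.7 N a mm). Its lip reaches 4 mm over the loaded strip's end, 0.8 mm above it. The strip's end pressed down on its bevel (about 10 N) drives it back; it springs closed over the strip once that end is down
- die: small grey steel die block, 30 x 40 x 20 mm, bystander; origin under its centre
- ring_collar: small tan ring, 26 mm across and 10 mm high, bystander; origin under its centre
- contact_face (a point): middle of the free spring contact's face (middle setting): brass plate 18 wide x 12 high mm, 56 mm from the seat's centre towards -y. It yields towards -y: 3 N to start, 1.2 N more each mm, hard end at 7 mm (11.4 N), damped 20 N s/m. It must go in over 4 mm before the 120 mm strip's other end gets behind the stop; loaded, it stays 4 mm in
- hood_edge (a point): middle of the hood's lower front edge (middle setting), 54 mm from the seat's centre towards -y, underside 39 mm above the table (15 over the rests), top 44 mm, 48 mm wide. It keeps a level strip out: the strip's spring end goes in first, tilted 11 to 16 degrees with the other end up
- stop_face (a point): middle between the two fixed stop posts (middle setting), at rest height (24 mm over the table), 60 mm from the seat's centre towards +y. The posts' faces lie in this plane, left and right of the catch, tops flat, 44 mm above the table (20 over the rests); a loaded strip's end stands against them
Not all that is in view belongs to the job. What is shaped like the strip_short but green is not meant.

How it is judged:
By the outcome, as a careful person would: the job done as asked, in the order asked, and still so for the second after the job is handed in, with the robot touching nothing.
It also fails if it takes over 58 s, if anything falls off the work surface, if the arm or the gripper's body presses on something with over 40 N, if the wrist force passes 120 N, or if a joint passes its speed limit or range.

## Working session

There is one attempt and no reset: what is moved stays moved. The work goes in short steps, each a Python script; the robot and the scene stay as the last script left them, time stands still between calls to the robot, and variables do not carry over. Pictures are saved under pics/ and viewed, at most 10 in all, crops included, and the job is handed in when it is done.

```bash
mkdir -p pics; ls
python3 - <<'E'
from station import *
import cv2,numpy as np
o=get_obs();print(o)
ims=[]
for c in ["scene","side"]:
    im=get_image(c);cv2.imwrite(f"pics/{c}0.png",im[:,:,::-1])
    k=get_calibration(c);print(c,k)
    for n in ["strip_short","strip_long","nest","die","ring_collar","catch"]:
        for d in spot_in(n,c)[:4]: print(c,n,round(d["score"],2),np.round(d["extent"]))
print(get_calibration("wrist"), [k for k in o])
try: print(grasp_offset)
except Exception as e: print(e)
E
```

```text
pics
{'t': 0.0, 'joint_pos': array([-6.42834464e+00,  1.24776682e+01,  9.25280815e+01,  2.23541877e-03,
        7.51310565e+01, -6.43044993e+00]), 'qvel': array([-0.08090369,  0.00949406,  0.0260307 , -0.00877279,  0.06657887,
       -0.01327238]), 'effort': array([-2.90135131e-04, -3.96841800e+01, -3.03850436e+01, -2.80225659e-04,
        9.87685227e-03,  9.68610237e-06]), 'tcp_pos': array([6.24195449e+02, 1.27019725e-01, 2.29962021e+02]), 'ee_rot': array([-1.79864296e+02, -1.74674811e-02,  9.00015084e+01]), 'wrist_force': array([-0.48264464, -0.6782092 ,  0.10036268]), 'moment': array([-0.02756736,  0.02017214,  0.00841101]), 'grip_force': 0.0, 'grip_width': 85.41431171784534}
scene {'fx': 396.1116209832613, 'fy': 396.1116209832613, 'cx': 275.084959746788, 'cy': 211.23498967197347, 'R': array([[-0.7722564 , -0.63510604,  0.01613579],
       [-0.34857106,  0.40233708, -0.84653593],
       [ 0.53114806, -0.65936726, -0.53208698]]), 't': array([497.92160478, 135.50536896, 754.15950705])}
scene strip_short 0.97 [258. 270.  50.  40.]
scene strip_short 0.67 [155. 298.  77.  25.]
scene st
[... 685 characters left out ...]
_collar 0.56 [326. 256.  12.  13.]
side ring_collar 0.52 [219. 250.  14.  22.]
side catch 0.64 [256. 270.  10.  14.]
{'fx': 304.1709359446571, 'fy': 304.1709359446571, 'cx': 278.96319347828086, 'cy': 206.85445663673477, 'mount': array([[-6.67354176e-04, -9.49189503e-01, -3.14704372e-01,
         8.01525942e+01],
       [ 9.99999572e-01, -4.31979831e-04, -8.17666333e-04,
         3.22666206e-01],
       [ 6.40174359e-04, -3.14704783e-01,  9.49189386e-01,
        -1.43450951e+02],
       [ 0.00000000e+00,  0.00000000e+00,  0.00000000e+00,
         1.00000000e+00]])} ['t', 'joint_pos', 'qvel', 'effort', 'tcp_pos', 'ee_rot', 'wrist_force', 'moment', 'grip_force', 'grip_width']
18.700000000000003
```

Run:
```python
import cv2,numpy as np
a=cv2.imread("pics/scene0.png");b=cv2.imread("pics/side0.png")
b2=cv2.resize(b[130:400,180:400],None,fx=2.2,fy=2.2,interpolation=cv2.INTER_CUBIC)
a2=cv2.resize(a[180:360,90:380],None,fx=2.7,fy=2.7,interpolation=cv2.INTER_CUBIC)
cv2.imwrite("pics/side0c.png",b2);cv2.imwrite("pics/scene0c.png",a2)
```

```text
(no output)
```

View pics/side0c.png

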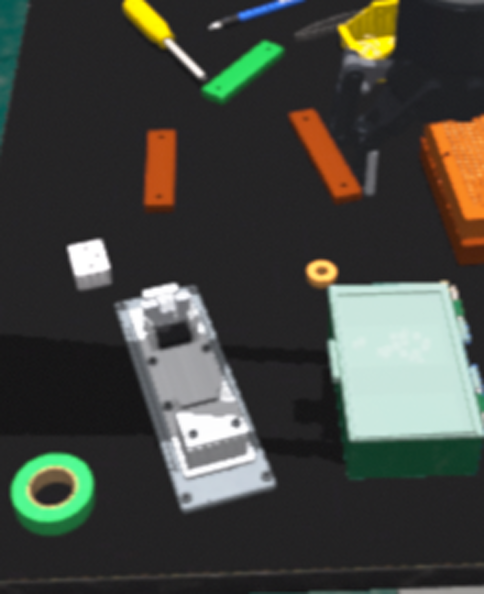

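View pics/scene0c.png

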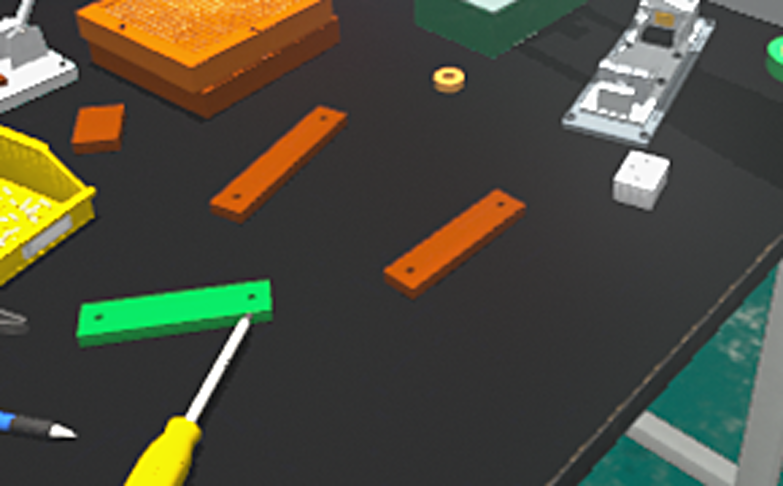

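Brown bars lie at side px (250,205), which looks shorter, and (327,199), which looks longer. The green look-alike is at (291,162). The nest has its catch end at (256,270), near the die, and its hood end at (283,340). Next I measure the lengths and rough poses.

```bash
cat > h.py <<'E'
from station import *
import cv2,numpy as np
from scipy.spatial.transform import Rotation as Ro
def campose(c,obs=None):
    k=get_calibration(c)
    if c!="wrist": R=k["R"];return k,R,k["t"]
    T=np.eye(4);T[:3,:3]=Ro.from_euler("xyz",obs["ee_rot"],degrees=True).as_matrix();T[:3,3]=obs["tcp_pos"]
    M=np.linalg.inv(T@k["mount"]);return k,M[:3,:3],M[:3,3]
def proj(X,P):
    k,R,t=P;c=np.atleast_2d(X)@R.T+t
    return np.c_[k["fx"]*c[:,0]/c[:,2]+k["cx"],k["fy"]*c[:,1]/c[:,2]+k["cy"]]
def unproj(uv,z,P):
    k,R,t=P;uv=np.atleast_2d(uv);d=np.c_[(uv[:,0]-k["cx"])/k["fx"],(uv[:,1]-k["cy"])/k["fy"],np.ones(len(uv))]@R
    o=-R.T@t;return o+d*((z-o[2])/d[:,2])[:,None]
def rect(mask,z,P):
    """min-area rect of a mask's pixels laid on plane z"""
    ys,xs=np.nonzero(mask);X=unproj(np.c_[xs,ys],z,P)[:,:2].astype(np.float32)
    return cv2.minAreaRect(X)
E
python3 - <<'E'
from h import *
for c in ["side","scene"]:
    im=get_image(c);P=campose(c)
    for n in ["strip_short","strip_long","nest","die"]:
        for d in regions_of(n,c)[:3]:
            m=d["region"];print(c,n,round(d["score"],2),np.round(d["extent"]),"rgb",im[m].mean(0).round(),[np.round(v) for v in rect(m,8,P)])
E
```

```text
side strip_short 0.65 [251. 208.  16.  40.] rgb [171.  73.  23.] [array([419., 319.]), array([ 28., 132.]), np.float64(0.0)]
side strip_short 0.57 [291. 162.  32.  26.] rgb [ 43. 198.  88.] [array([513., 490.]), array([125.,  34.]), np.float64(54.0)]
side strip_long 0.95 [327. 201.  34.  42.] rgb [164.  70.  22.] [array([588., 334.]), array([ 32., 157.]), np.float64(14.0)]
side nest 0.97 [270. 311.  77. 106.] rgb [160. 162. 167.] [array([447.,  33.]), array([ 76., 238.]), np.float64(16.0)]
side die 0.67 [218. 251.  15.  19.] rgb [215. 214. 215.] [array([356., 182.]), array([31., 59.]), np.float64(12.0)]
side die 0.23 [252. 209.  14.  36.] rgb [163.  70.  24.] [array([419., 317.]), array([ 35., 135.]), np.float64(1.0)]
scene strip_short 0.86 [257. 271.  56.  38.] rgb [171.  80.  21.] [array([421., 321.]), array([ 38., 130.]), np.float64(0.0)]
scene strip_short 0.76 [154. 297.  72.  26.] rgb [ 17. 201.  89.] [array([513., 494.]), array([119.,  39.]), np.float64(51.0)]
scene strip_long 0.98 [193. 241.  50.  39.] rgb [167.  78.  18.] [array([588., 337.]), array([ 38., 157.]), np.float64(15.0)]
scene nest 0.61 [327. 206.  55.  56.] rgb [163. 167. 168.] [array([454.,  14.]), array([ 77., 277.]), np.float64(16.0)]
scene die 0.67 [329. 247.  21.  18.] rgb [203. 203. 203.] [array([361., 175.]), array([37., 66.]), np.float64(16.0)]
scene die 0.38 [260. 269.  54.  39.] rgb [172.  80.  21.] [array([420., 320.]), array([128.,  37.]), np.float64(89.0)]
```

Run:
```python
from h import *
y=np.radians(16);ny=np.array([-np.sin(y),np.cos(y),0])
goto(list(np.array([447,33,150])-35*ny),[180,0,106]);
def shot(name,things):
    wait(0.3);o=get_obs();im=get_image("wrist");P=campose("wrist",o)
    cv2.imwrite(f"pics/{name}.png",im[:,:,::-1]);np.savez(f"{name}.npz",R=P[1],t=P[2])
    print(o["tcp_pos"],o["ee_rot"])
    for n in things:
        for d in regions_of(n,"wrist")[:2]:
            m=d["region"];print(n,round(d["score"],2),np.round(d["extent"]),"rgb",im[m].mean(0).round(),[np.round(v,1) for v in rect(m,8,P)])
            np.save(f"{name}_{n}.npy",m) if d["score"]>.5 else 0
shot("w_nest",["nest","catch","hood_edge","contact_face"])
goto([420,295,130],[180,0,90]);shot("w_strip",["strip_short"])
print(get_obs()["t"])
a=cv2.imread("pics/w_nest.png");cv2.imwrite("pics/w_nest_c.png",cv2.resize(a,(784,588),interpolation=cv2.INTER_CUBIC))
```

```text
[458.15170158  -0.83840607 150.84297777] [1.79910417e+02 4.18438410e-02 1.05996651e+02]
nest 0.93 [280. 144.  85. 247.] rgb [191. 197. 198.] [array([448.3,  31.7]), array([ 74.6, 225.5]), np.float64(15.4)]
catch 0.84 [278.  72.  14.  30.] rgb [244. 247. 247.] [array([428.2, 102.7]), array([14.8, 23.8]), np.float64(16.0)]
hood_edge 0.84 [279. 146.  90. 248.] rgb [191. 197. 198.] [array([447.9,  31.4]), array([ 73.7, 225.1]), np.float64(15.4)]
contact_face 0.63 [281. 143.  93. 248.] rgb [190. 196. 197.] [array([448.,  31.]), array([ 75.5, 226.5]), np.float64(15.4)]
[420.51211205 294.22304108 130.12751606] [1.79984961e+02 2.45885170e-04 8.99112907e+01]
strip_short 0.93 [360.  12.  40.  24.] rgb [179. 234. 205.] [array([481.4, 442.5]), array([14.5, 30.8]), np.float64(89.9)]
strip_short 0.89 [280. 167.  38. 135.] rgb [233. 147.  83.] [array([420. , 319.5]), array([120.6,  29.7]), np.float64(89.8)]
4.0667
```

View pics/w_nest_c.png

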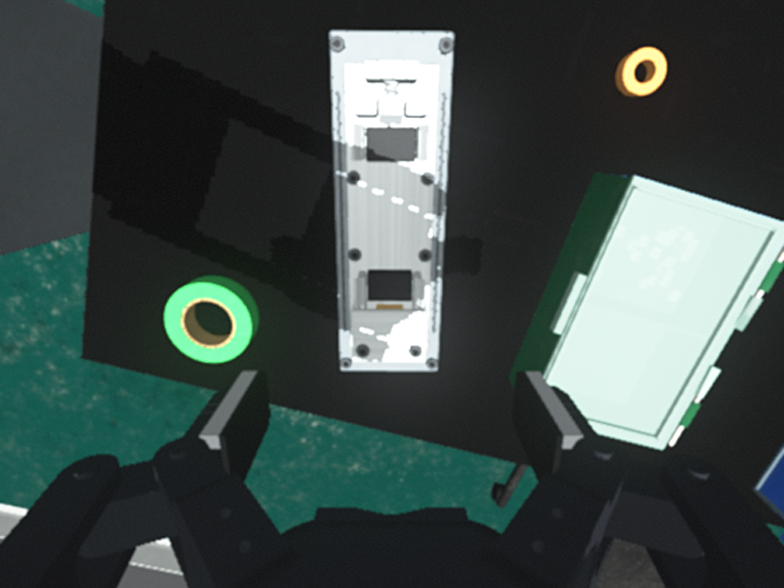

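View pics/w_strip.png

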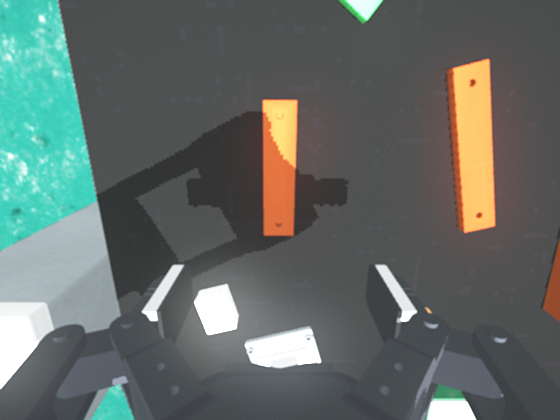

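The short strip is at wrist px (280,167) and is brown; its fitted length is 120.6 mm. The long strip is at (475,145) and the green one at (360,12). In the nest picture the dark rests sit at crop rows 127–162 and 270–302, and the brass contact is at (390,307). I'll read the carriage setting from the rest edges.

Run:
```python
from h import *
d=np.load("w_nest.npz");P=(get_calibration("wrist"),d["R"],d["t"])
m=np.load("w_nest_nest.npy").astype(np.uint8)
im=cv2.imread("pics/w_nest.png").astype(int)
c=np.array([[330,31],[454,31],[437,370],[341,371]])/1.4
X=unproj(c,8,P)[:,:2];print("corners",X.round(1),"ctr",X.mean(0).round(1))
print([np.degrees(np.arctan2(-(a-b)[0],(a-b)[1])).round(2) for a,b in ((X[0],X[3]),(X[1],X[2]))],np.degrees(np.arctan2(*(X[1]-X[0])[::-1])).round(2))
yaw=np.radians(15.6);ny=np.array([-np.sin(yaw),np.cos(yaw)]);nx=np.array([np.cos(yaw),np.sin(yaw)]);C=np.array([448.2,31.6])
g=im.sum(2)/3
for col in (272,279,286):
    print(col,[(r,int(g[r,col])) for r in list(range(84,92))+list(range(110,120))+list(range(188,198))+list(range(210,224))])
def Y(r,z,col=279): 
    q=unproj([[col,r]],z,P)[0,:2]-C;return (q@ny).round(1),(q@nx).round(1)
for r in (86,90,115,193,215): print(r,"z24",Y(r,24),"z44",Y(r,44),"z39",Y(r,39))
# dark window lateral edges
for r in (103,204): print(r,[(x,int(g[r,x])) for x in list(range(252,266))+list(range(292,306))])
crop=im[75:240,230:330].astype(np.uint8);cv2.imwrite("pics/nz.png",cv2.resize(crop,None,fx=3.6,fy=3.6,interpolation=cv2.INTER_CUBIC))
```

```text
corners [[383.9 129.5]
 [454.1 149.6]
 [513.7 -67. ]
 [444.2 -87.8]] ctr [449.   31.1]
[np.float64(15.5), np.float64(15.37)] 15.97
272 [(84, 223), (85, 223), (86, 222), (87, 244), (88, 255), (89, 255), (90, 255), (91, 166), (110, 109), (111, 80), (112, 58), (113, 47), (114, 67), (115, 139), (116, 194), (117, 207), (118, 209), (119, 207), (188, 192), (189, 193), (190, 195), (191, 189), (192, 132), (193, 56), (194, 34), (195, 41), (196, 44), (197, 46), (210, 49), (211, 48), (212, 46), (213, 47), (214, 87), (215, 158), (216, 172), (217, 139), (218, 109), (219, 104), (220, 117), (221, 139), (222, 164), (223, 179)]
279 [(84, 222), (85, 225), (86, 223), (87, 234), (88, 255), (89, 255), (90, 247), (91, 141), (110, 115), (111, 118), (112, 110), (113, 77), (114, 58), (115, 115), (116, 186), (117, 210), (118, 212), (119, 210), (188, 201), (189, 201), (190, 204), (191, 199), (192, 145), (193, 67), (194, 37), (195, 40), (196, 46), (197, 47), (210, 48), (211, 52), (212, 48), (213, 49), (214, 92), (215, 169), (216, 194), (217, 156), (218, 115), (219, 106), (220, 116), (221, 137), (222, 165), (223,
[... 1098 characters left out ...]
46.2), np.float64(1.1))
103 [(252, 234), (253, 209), (254, 220), (255, 233), (256, 232), (257, 240), (258, 252), (259, 246), (260, 245), (261, 232), (262, 136), (263, 105), (264, 112), (265, 113), (292, 119), (293, 120), (294, 120), (295, 115), (296, 104), (297, 116), (298, 176), (299, 244), (300, 249), (301, 237), (302, 231), (303, 231), (304, 240), (305, 253)]
204 [(252, 187), (253, 177), (254, 158), (255, 145), (256, 143), (257, 145), (258, 150), (259, 154), (260, 138), (261, 134), (262, 112), (263, 57), (264, 41), (265, 46), (292, 46), (293, 64), (294, 116), (295, 136), (296, 151), (297, 165), (298, 163), (299, 160), (300, 159), (301, 154), (302, 162), (303, 206), (304, 252), (305, 255)]
```

View pics/nz.png

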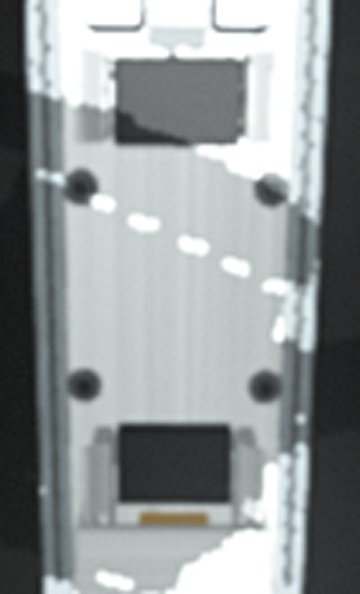

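The carriage sits about +4 mm. The nest's yaw is about 15.4° and its centre about (449.0, 31.6). Now I grasp the short strip 18 mm toward its catch end.

Run:
```python
from h import *
grip(50,60)
goto([420,337.5,60],[180,0,89.8])
move_l([420,337.5,5],speed=100);wait(.2);o=get_obs();print(o["tcp_pos"],o["wrist_force"])
move_l([420,337.5,2],speed=20);wait(.2);o=get_obs();print(o["tcp_pos"],o["wrist_force"])
grip(20,70);wait(.2);o=get_obs();print(o["tcp_pos"],o["wrist_force"],o["grip_width"],o["grip_force"])
move_l([420,337.5,90],speed=120);wait(.3);o=get_obs();print(o["t"],o["tcp_pos"],o["ee_rot"],o["wrist_force"],o["moment"],o["grip_width"])
im=get_image("wrist");P=campose("wrist",o);cv2.imwrite("pics/held.png",im[:,:,::-1])
for d in regions_of("strip_short","wrist")[:3]:
    m=d["region"];print(round(d["score"],2),np.round(d["extent"]),im[m].mean(0).round(),[np.round(v,1) for v in rect(m,o["tcp_pos"][2]+9,P)]); np.save("held.npy",m) if im[m].mean(0)[0]>im[m].mean(0)[1]+30 else 0
```

```text
[420.75784226 337.95925563   5.94213273] [0.38226504 0.57666793 0.98966048]
[420.01090717 337.5236505    1.98480731] [ 0.58671246  0.12511092 -0.35381969]
[420.30180251 337.70091357   2.40850991] [ 0.15719872 -0.01135967  3.84685707] 25.703502503762163 69.91237878799438
8.05 [419.55717954 337.19904332  89.22573815] [-1.79928733e+02  4.43128035e-02  8.97963350e+01] [ 0.73699857 -0.13567175 -1.4176754 ] [ 0.04335419 -0.0417544   0.01245108] 25.494730370724103
0.88 [279. 280.  64. 173.] [226. 119.  68.] [array([419.4, 329.8]), array([103.1,  28.2]), np.float64(89.9)]
0.71 [392.  38.  92.  76.] [222. 252. 242.] [array([463.4, 446.7]), array([34.8, 17.6]), np.float64(51.9)]
```

View pics/held.png

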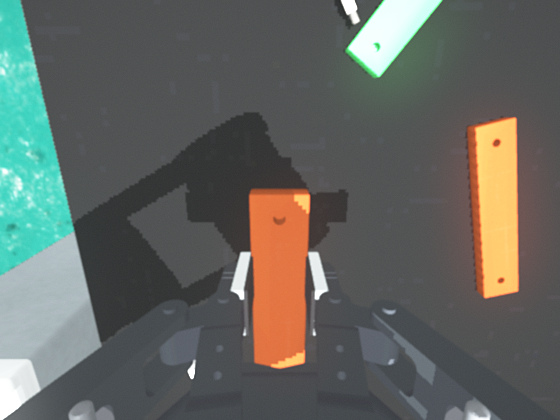

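The strip is held level and centred: columns 250–309, far end at row 189. The long and green strips are untouched. Next I tilt it and hover over the nest to check the lateral fit.

```bash
cat >> h.py <<'E'
C=np.array([449.0,31.6]);YAW=15.4;LB=77.5;HB=2.4
def axes():
    y=np.radians(YAW);return np.array([np.cos(y),np.sin(y),0]),np.array([-np.sin(y),np.cos(y),0])
def pose(s,h,th,dx=0):
    """TCP pose putting the strip's spring-end bottom corner at nest (dx,s,h), tilt th"""
    nx,ny=axes();T=np.radians(th);z=np.array([0,0,1.])
    u=np.cos(T)*ny+np.sin(T)*z;n=-np.sin(T)*ny+np.cos(T)*z
    p=np.r_[C,0]+dx*nx+s*ny+h*z+LB*u+HB*n
    R=Ro.from_euler("z",YAW,degrees=True)*Ro.from_euler("x",th,degrees=True)*Ro.from_euler("z",90,degrees=True)*Ro.from_euler("x",180,degrees=True)
    return list(p),list(R.as_euler("xyz",degrees=True))
def state():
    """measured (s,h,th,dx) and force in nest axes"""
    o=get_obs();nx,ny=axes();R=Ro.from_euler("xyz",o["ee_rot"],degrees=True).as_matrix()
    u=R[:,0];n=-R[:,2];B=o["tcp_pos"]-LB*u-HB*n-np.r_[C,0];f=o["wrist_force"]
    return np.round([B@ny,B[2],np.degrees(np.arcsin(u[2])),B@nx],2),np.round([f@nx,f@ny,f[2]],2),np.round(o["moment"],2),round(o["t"],2)
E
python3 - <<'E'
from h import *
p,r=pose(-42,75,13.5);goto(p,r);wait(.2)
p,r=pose(-42,38,13.5);move_l(p,r,speed=100);wait(.4);print(state())
o=get_obs();P=campose("wrist",o);im=get_image("wrist");np.savez("hov.npz",R=P[1],t=P[2]);cv2.imwrite("pics/hov.png",im[:,:,::-1])
im=get_image("side");cv2.imwrite("pics/hovs.png",im[:,:,::-1])
a=cv2.resize(cv2.imread("pics/hov.png")[60:420,150:410],None,fx=1.55,fy=1.55);b=cv2.resize(cv2.imread("pics/hovs.png")[240:380,190:350],None,fx=2.4,fy=2.4)
H=max(len(a),len(b));pad=lambda q:cv2.copyMakeBorder(q,0,H-len(q),0,0,0);cv2.imwrite("pics/hovc.png",np.hstack([pad(a),pad(b)]))
E
```

```text
(array([-42.18,  38.42,  13.48,   0.32]), array([ 0.03, -0.28, -1.33]), array([-0.15, -0.13,  0.  ]), 10.35)
```

View pics/hovc.png

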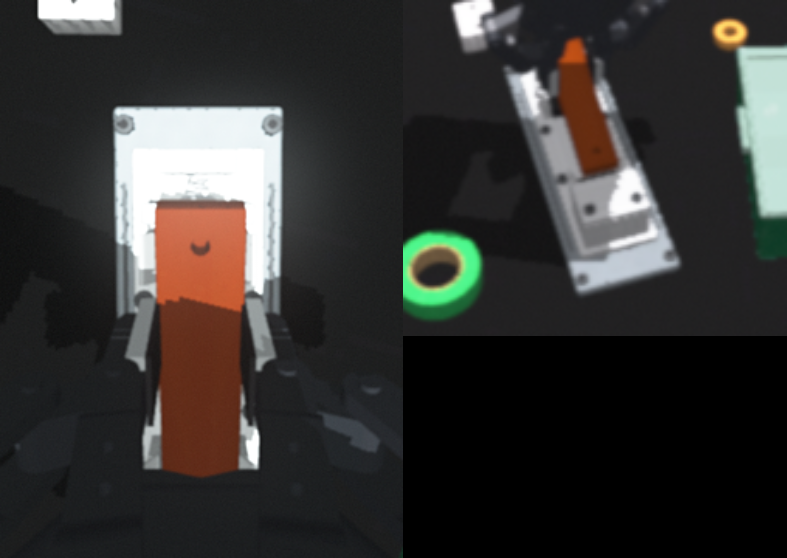

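The strip spans columns 156–245 (centre 200.5) in the wrist crop; the bed's far edge has its centre at 198. In the side view the spring end lies just in front of the hood. I turn the bed's corners into a lateral correction.

Run:
```python
from h import *
d=np.load("hov.npz");P=(get_calibration("wrist"),d["R"],d["t"]);nx,ny=axes()
im=cv2.imread("pics/hov.png").astype(int).sum(2)/3
pts=[]
for r in (134,140,150,160,170):   # bed sides by strongest gradient
    g=im[r];l=222+np.argmax(np.diff(g[212:245]))-10;rr=320+np.argmin(np.diff(g[320:350]))
    X=unproj([[l+.5,r],[rr+.5,r]],8,P)[:,:2]-C;q=X@np.c_[nx[:2],ny[:2]];pts.append(q.mean(0));print(r,l,rr,q.round(1).tolist(),q.mean(0).round(2))
```

```text
134 222 331 [[-37.8, 109.0], [35.9, 108.9]] [ -0.95 108.94]
140 222 331 [[-37.9, 105.0], [36.0, 104.9]] [ -0.95 104.94]
150 223 331 [[-37.3, 98.3], [36.1, 98.2]] [-0.62 98.25]
160 223 331 [[-37.4, 91.5], [36.2, 91.5]] [-0.63 91.52]
170 223 331 [[-37.5, 84.8], [36.2, 84.7]] [-0.64 84.75]
```

```bash
sed -i 's/YAW=15.4/YAW=15.6/' h.py
python3 - <<'E'
from h import *
DX=-0.5
def go(s,h,th,v=30,w=.1):
    p,r=pose(s,h,th,DX);move_l(p,r,speed=v);wait(w);return state()
st=go(-44,30,13.5,60,.3);print(*st);f0=st[1]
h=28
while h>22:
    st=go(-44,h,13.5,10,.15);print(*st)
    if st[1][2]-f0[2]>2.5 or abs(st[1][1]-f0[1])>4: break
    h-=.7
E
```

```text
[-44.03  30.08  13.5   -0.39] [ 0.3   0.29 -0.98] [-0.09 -0.03 -0.02] 11.04
[-44.    27.99  13.5   -0.52] [ 0.1   0.27 -1.02] [-0.07 -0.02 -0.02] 11.54
[-44.    27.31  13.5   -0.49] [-0.57  0.34 -1.15] [-0.08 -0.02 -0.05] 11.94
[-44.    26.6   13.5   -0.51] [ 0.11  1.04 -1.65] [-0.17 -0.05 -0.02] 12.34
[-44.    25.91  13.5   -0.49] [ 0.04  0.13 -0.7 ] [-0.13 -0.05  0.05] 12.74
[-44.01  25.2   13.5   -0.5 ] [ 0.45  0.18 -0.66] [-0.04 -0.08 -0.  ] 13.14
[-44.    24.49  13.5   -0.51] [ 0.25  0.74 -1.5 ] [-0.14 -0.01 -0.04] 13.54
[-44.07  23.89  13.49  -0.36] [ 0.06 -0.18 -0.81] [-0.15 -0.14  0.  ] 13.94
[-43.95  23.22  13.51  -0.36] [0.02 0.81 1.68] [-0.03 -0.02 -0.01] 14.34
```

Run:
```python
from h import *
DX=-0.5
def go(s,h,th,v=30,w=.1):
    p,r=pose(s,h,th,DX);move_l(p,r,speed=v);wait(w);return state()
st=go(-44,24.2,13.5,10,.2);print(*st);f0=st[1]
s=-46
while s>-66:
    st=go(s,24.2,13.5,15,.12);print(*st)
    fy=st[1][1]-f0[1]
    if fy>8.8 or abs(st[1][2]-f0[2])>6 or abs(st[1][0])>6: break
    s-=1 if fy<6 else .5
```

```text
[-43.99  24.03  13.5   -0.73] [ 0.43 -0.56 -1.03] [-0.17 -0.02 -0.02] 14.8
[-46.03  24.18  13.5   -0.53] [-0.4   0.06 -1.27] [-0.12 -0.02  0.01] 15.2
[-47.01  24.18  13.5   -0.52] [ 1.15  0.39 -0.79] [-0.12 -0.05 -0.01] 15.57
[-48.02  24.2   13.5   -0.49] [-0.46 -0.09 -0.96] [-0.14 -0.   -0.02] 15.93
[-48.95  24.17  13.51  -0.55] [ 1.08 -0.05 -1.44] [-0.08  0.   -0.02] 16.3
[-49.49  24.1   13.56  -0.65] [0.7  4.03 0.45] [ 0.46  0.07 -0.01] 16.67
[-50.69  24.12  13.54  -0.65] [-0.23  5.02 -0.44] [ 0.65  0.09 -0.06] 17.03
[-51.45  24.08  13.57  -0.7 ] [0.05 5.94 0.53] [0.83 0.13 0.01] 17.4
[-51.81  24.08  13.59  -0.7 ] [ 0.2   5.98 -0.11] [0.95 0.11 0.03] 17.77
[-52.14  24.07  13.61  -0.7 ] [ 1.34  6.71 -0.62] [0.96 0.1  0.04] 18.13
[-52.5   24.07  13.62  -0.71] [0.05 6.73 0.17] [1.06 0.11 0.03] 18.5
[-52.86  24.07  13.64  -0.72] [0.87 7.29 0.18] [1.12 0.08 0.06] 18.87
[-53.21  24.04  13.66  -0.74] [1.02 7.7  1.86] [ 1.25  0.14 -0.01] 19.23
[-53.53  24.01  13.68  -0.79] [2.46 8.42 0.57] [1.25 0.13 0.04] 19.6
```

Contact began at s≈-49, so the carriage is about +4.5 mm. It is now about 4.6 mm in. I push to about 5.6 mm, then swing the far end down in steps.

Run:
```python
from h import *
DX=-0.4
def go(E,h,th,v=30,w=.1):
    p,r=pose(E+11*np.sin(np.radians(th)),h,th,DX);move_l(p,r,speed=v);wait(w);return state()
print(*go(-57.4,24,13.5,15,.2))
th=12.5
while th>-.1:
    st=go(-57.4,24,th,15,.06);print(*st)
    if st[1][2]>22 or st[1][1]>14 or np.linalg.norm(st[1])>26: print("stop");break
    th-=1
```

```text
[-53.41  23.84  13.68  -0.76] [0.75 8.37 0.98] [1.2  0.16 0.07] 20.05
[-53.51  23.78  12.67  -0.81] [0.65 7.13 0.5 ] [1.16 0.23 0.05] 20.36
[-53.75  23.79  11.66  -0.75] [0.74 7.8  0.73] [1.18 0.16 0.07] 20.67
[-53.94  23.74  10.66  -0.76] [0.89 8.32 0.29] [1.24 0.24 0.02] 20.98
[-54.14  23.73   9.66  -0.75] [0.61 7.64 1.02] [1.22 0.22 0.03] 21.28
[-54.73  23.97   8.62  -0.57] [1.11 7.23 0.71] [ 1.09  0.29 -0.01] 21.59
[-55.23  24.25   7.6   -0.39] [-0.48  5.5   2.91] [ 1.03  0.36 -0.11] 21.9
[-55.6   24.46   6.58  -0.29] [-1.9   5.38  4.19] [ 1.04  0.4  -0.18] 22.21
[-55.93  24.03   5.55  -0.41] [-0.05  5.21  0.28] [ 0.92  0.23 -0.06] 22.52
[-56.08  23.91   4.55  -0.5 ] [-0.36  5.74 -0.57] [ 0.91  0.29 -0.02] 22.82
[-56.26  23.88   3.55  -0.52] [0.13 5.38 0.48] [ 0.79  0.28 -0.07] 23.13
[-56.44  23.85   2.55  -0.51] [ 0.46  5.23 -0.66] [ 0.94  0.22 -0.05] 23.44
[-56.84  23.88   1.54  -0.49] [ 0.15  5.12 -0.88] [ 0.86  0.26 -0.05] 23.75
[-56.85  23.75   0.56  -0.55] [ 0.27  6.78 -0.8 ] [1.   0.21 0.02] 24.06
```

Run:
```python
from h import *
o=get_obs();P=campose("wrist",o);im=get_image("wrist");np.savez("ins.npz",R=P[1],t=P[2]);cv2.imwrite("pics/ins.png",im[:,:,::-1])
for n in ["side","scene"]: cv2.imwrite(f"pics/ins_{n}.png",get_image(n)[:,:,::-1])
a=cv2.resize(cv2.imread("pics/ins.png")[120:380,180:380],None,fx=2.0,fy=2.0,interpolation=2);b=cv2.resize(cv2.imread("pics/ins_scene.png")[150:250,280:380],None,fx=3.9,fy=3.9,interpolation=2)
H=max(len(a),len(b));pad=lambda q:cv2.copyMakeBorder(q,0,H-len(q),0,0,0);cv2.imwrite("pics/insc.png",np.hstack([pad(a),pad(b)]))
print(o["grip_width"],o["grip_force"])
```

```text
25.62559839636592 69.73320722579956
```

View pics/insc.png

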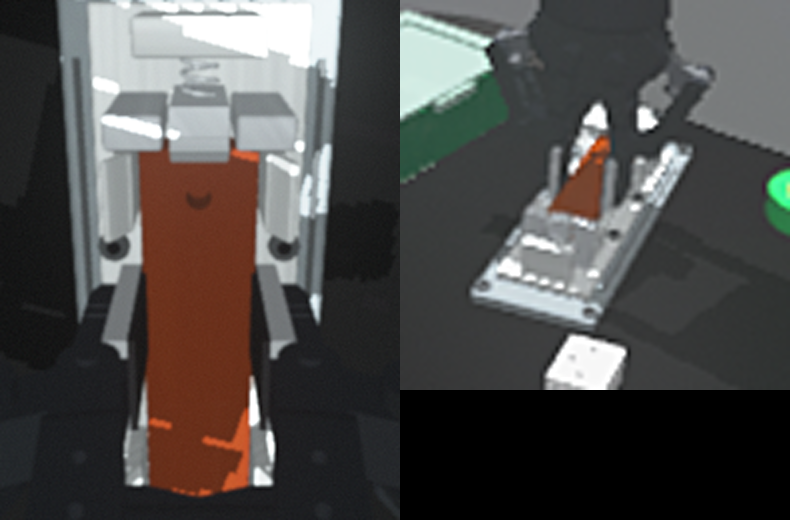

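The catch lip (crop cols 170–228, row ~160) now lies over the strip's end, and the strip lies under it between the cheeks. I finish levelling, ease it to the stop, release, and feel the far end from above.

Run:
```python
from h import *
DX=-0.4
def go(E,h,th,v=30,w=.1):
    p,r=pose(E+11*np.sin(np.radians(th)),h,th,DX);move_l(p,r,speed=v);wait(w);return state()
print(*go(-57.2,23.8,0,15,.15))
print(*go(-55.4,23.8,0,8,.15))
grip(42);wait(.2);print(*state())
o=get_obs();p=o["tcp_pos"].copy();p[2]+=70;move_l(list(p),speed=120)
grip(0,20);nx,ny=axes()
# press point: strip top, s=+45 from seat centre (carriage +4.5)
q=np.r_[C,0]-.4*nx+(4.5+42)*ny
r=[180,0,90+YAW]
q[2]=60;move_l(list(q),r,speed=100);wait(.3);f0=get_obs()["wrist_force"];print(f0.round(2))
for z in (42,38,36.5,35.5,35,34.5,34,33.5,33,32.5,32):
    q[2]=z;move_l(list(q),speed=30 if z>38 else 10);wait(.1);o=get_obs();f=o["wrist_force"]-f0;print(z,o["tcp_pos"][2].round(2),f.round(1))
    if f[2]>9: break
q[2]=90;move_l(list(q),speed=120);wait(.3);print(get_obs()["t"])
o=get_obs();im=get_image("wrist");cv2.imwrite("pics/fin.png",im[:,:,::-1]);b=get_image("side");cv2.imwrite("pics/fin_s.png",b[:,:,::-1])
q2=q-95*ny;q2[2]=130;goto(list(q2),r);wait(.3)
o=get_obs();P=campose("wrist",o);np.savez("fin2.npz",R=P[1],t=P[2]);im=get_image("wrist");cv2.imwrite("pics/fin2.png",im[:,:,::-1]);print(get_obs()["t"])
a=cv2.resize(cv2.imread("pics/fin2.png")[0:300,180:380],None,fx=1.95,fy=1.95,interpolation=2);b=cv2.resize(cv2.imread("pics/fin_s.png")[240:380,200:340],None,fx=2.8,fy=2.8,interpolation=2)
H=max(len(a),len(b));pad=lambda q:cv2.copyMakeBorder(q,0,H-len(q),0,0,0);cv2.imwrite("pics/finc.png",np.hstack([pad(a),pad(b)]))
```

```text
[-56.84  23.92   0.06  -0.47] [-0.2   5.43  1.95] [0.96 0.48 0.  ] 24.61
[-55.51  23.98  -0.    -0.4 ] [-1.86  4.08  3.56] [ 0.59  0.55 -0.07] 25.13
[-5.567e+01  2.390e+01 -3.000e-02 -1.800e-01] [0.37 0.04 0.6 ] [-0.01  0.02  0.02] 25.64
[ 0.94  0.13 -0.6 ]
42 42.18 [-0.2 -0.2 -0.3]
38 37.99 [-0.9 -0.4  0.9]
36.5 36.47 [-0.9 -0.6  0.6]
35.5 35.46 [-0.9 -0.8  0.3]
35 35.19 [-1.8 -1.4  4.3]
34.5 35.03 [-2.3  0.3  6.1]
34 34.98 [-4.6 -0.6 11.2]
31.9583
32.9
```

View pics/finc.png

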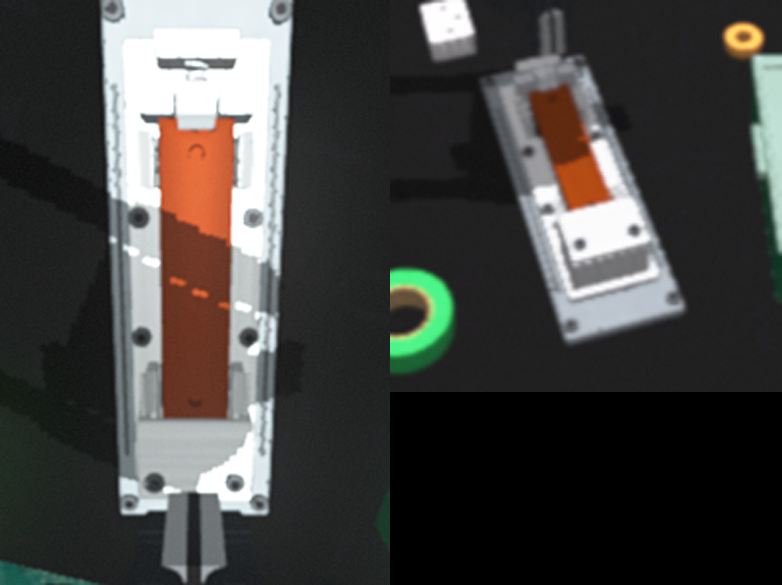

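The strip lies flat: its top was felt at 35 mm under the far end. It sits between the cheeks with one end under the hood (crop row 418) and the catch lip over the other (row ~120), and the arm is clear.

```bash
python3 -c "
from station import *
print(sign_off())"
```

```text
the job is handed in; nothing more can be done
None
```

The short strip is loaded flat in the nest, with one end under the hood and the catch closed over the other, and I handed the job in after about 33 s of the 58 s allowed; the longer strip, die and collar were not touched.

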